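# Set the ratchet press to tighten and clamp the ring blank

### The job

The small bench press with the ratchet crank holds a freshly glued stack of wooden ring blanks, but its reversing lever is thrown to the loosening side. Flip the reversing lever over to the tightening side, then swing the crank clockwise, seen from above, so that the press screw is tightened by at least an eighth of a turn (the crank has some free play before the screw follows). Do not loosen the screw on the way, and leave the lever on the tightening side.

Things in the scene. Friction and masses are not known exactly. Their poses are not given: they have to be found in the camera images.
- crank_grip (a point): Upright wooden knob (28 mm across, 162-215 mm above table, does not spin) at the end of the ratchet press's steel crank; the other press has a plain T-bar. Point on its axis 190 mm up. z up; x points out along the crank, screw axis 150 mm back along -x; -y is clockwise. Crank starts within 0.25 rad of its anticlockwise stop, can swing 1.25 rad or more clockwise (0.5 N m), stays where left.
- reverser_knob (a point): Black ball, 20 mm across, atop the reversing lever, an 8 mm stem standing in the ratchet head (165 mm high, 70 mm wide). It rocks sideways on a pin along the crank, 36 mm out from the screw axis, 155 mm up; ball 50 mm from pin. Top-heavy: pushed past upright it falls over and stays, ball 16-28 mm aside, 196-203 mm up. It leans the way the crank drives; at first anticlockwise (crank's +y).
- reverser (a joint): Lean of the reversing lever in rad: 0 upright, positive leaning clockwise seen from above (towards the crank's -y: tightening), negative anticlockwise (loosening). It rests between 0.3 and 0.6 either way, depending on whether its pawl lies on a tooth or between teeth.
- screw (a joint): Turn of the press screw and its toothed ratchet wheel in rad, 0 at the start, growing clockwise from above (tightening). The crank turns it only the way the lever is set; the other way it clicks over. Up to 0.3 rad of the crank's swing is lost before the screw follows (15 degrees between teeth).

How it is judged:
By the outcome, as a careful person would: the job done as asked, in the order asked, and still so for the second after the job is handed in, with the robot touching nothing.
It also fails if it takes over 48 s, if anything falls off the work surface, if the arm or the gripper's body presses on something with over 40 N, if the wrist force passes 120 N, or if a joint passes its speed limit or range.

### The arm

A 7-joint arm with a two-finger parallel gripper is mounted at the origin on the work surface. World frame = base frame: x ahead of the robot, y to its left, z up, the work surface at z = 0. Lengths are in m, angles in rad, forces in N, time in s.
With the tool pointing down it reaches from about 0.425 to 0.875 m from the base axis. Payload 4.7 kg.
Tool frame: the origin (TCP) lies midway between the tips of the shut fingers; the grasp point (between the pads) lies 19 mm behind it; x points along the fingers, z is the direction in which the jaws open and shut, and the axes are right-handed (so a half turn about x gives the same grasp; the last joint's range is limited). The gripper opens to 87 mm and grips with 3 to 60 N. Pads are 19 mm wide; open, the fingers measure 117 mm over their backs; the gripper's body (75 mm by 190 mm) begins 51 mm behind the grasp point.
Start: joints at [-1.188, 0.321, -0.07, 1.45, 0.023, 1.371, -0.057], TCP at [0.234, 0.606, 0.193] pointing down, gripper open.
Joint ranges: [-2.86, 2.86], [-0.3, 2.09], [-1.38, 1.24], [0.06, 2.45], [-1.56, 4.7], [0.09, 2.05], [-2.69, 2.69]. Speed limits (rad/s): [2.57, 2.57, 3.14, 3.14, 3.14, 3.14, 3.14].

### API

Orientations are given as a rotation vector (axis times angle).
In Python, from bench import ctrl, vision, close_job gives the robot as it stands. The module is installed in compiled form; this text tells all that it offers.
- The arm moves only by the tool servo_tool, never from a script. Its argument "commands" is a list that holds one entry, the list of rows, each a list of 7 numbers: the turn, a rotation vector about the tool's x, y, z in degrees, then the shift along the tool's x, y, z in mm, then the finger opening in mm, from 0 to 87. In form: [[[wx, wy, wz, x, y, z, grip], ...]]. A call has 1 to 5 rows; each row is the pose to reach, as a shift and turn from the pose commanded when the call began, along the tool's axes at that moment; what a row does not reach only later rows make up. A row lasts 1/8 s, in which the tool goes at most 62.5 mm and 10.7 degrees, less where a joint would pass 70% of its speed; a pose out of reach is approached as far as the arm can. A call with a gripper value outside its range is refused whole. The fingers move at their own pace and stop on an object; "newtons" is the grip in N (left out, the last holds). Time passes only in rows, so rows that repeat a pose let the fingers close. It gives the time, the measured TCP pose, the force and the opening at its end, in the units of the state.
- ctrl.get_state(): the state, without advancing time (a new reading comes with each control period).
- vision.get_image(name): name is "scene" or "top" or "wrist"; returns the picture (480x640x3 uint8, red, green, blue); there is no depth.
- vision.camera_info(name): a dict with "fov_y" (degrees; the focal length in pixels is half the picture's height over the tangent of half this angle, whatever the lens; pixels are square), "cx", "cy" (the principal point, pixels), "pose" (4x4, takes a point from camera to world coordinates). Camera axes: x right, y down, z forward; pixel columns grow to the right and rows downward; lengths in m; the calibration is good to about 2 mm. A picture is of the moment at which its call begins: read the wrist's pose just before it. camera_info takes no time and is no camera call; for the wrist camera it gives the pose at the moment of the call.
- close_job(): hands the job in, once; it reports no verdict.
The state is a dict: "time": time; "joint_positions": joint angles; "qd": joint speeds; "joint_torque": joint torques, N m; "position": TCP position; "tool_rot": TCP orientation; "ft_force": force on the tool from outside, world axes, zero at the start; "torque": the same for the moment, N m; "grip_width": opening from 0.0 (shut) to 1.0 (fully open).
Only numpy, scipy, OpenCV 4.12 (cv2) and the standard library are available. Lean on these libraries where they do the work, as an engineer would, in place of code of your own. Each camera call takes 0.05 s, during which the arm holds its last target. There are 200 camera calls.

## Working session

There is one attempt and no reset: what is moved stays moved. The work goes in short steps, Python scripts to look and compute and a tool call to move; the robot and the scene stay as the last step left them, time stands still between calls to the robot, and variables do not carry over. Pictures are saved under pics/ and viewed, about 8 in all and at most 12, crops included, and the job is handed in when it is done.

Besides the shell and the picture viewer there is one more tool, called after "Request:" as a command line: name --argument value ..., lists and objects as JSON in quotes. servo_tool: Moves the arm, as the interface text tells. Its arguments: {"type":"object","properties":{"commands":{"type":"array"},"newtons":{"type":"number"}},"required":["commands"]}

```bash
mkdir -p pics
python3 - <<'E'
from bench import ctrl, vision
import cv2, numpy as np
s=ctrl.get_state()
for k,v in s.items(): print(k,np.round(v,3))
for n in("top","scene"):
    im=vision.get_image(n); cv2.imwrite(f"pics/{n}0.png",im[:,:,::-1])
    c=vision.camera_info(n); print(n,c["fov_y"],c["cx"],c["cy"],np.round(c["pose"],3).tolist())
E
```

```text
time 0.0
joint_positions [-1.188  0.322 -0.07   1.452  0.023  1.371 -0.057]
qd [-0.001 -0.001 -0.001  0.    -0.001 -0.002 -0.   ]
joint_torque [ 0.0000e+00 -4.9129e+01 -4.0400e-01 -3.1253e+01 -6.4000e-02  4.4000e-02
  0.0000e+00]
position [0.234 0.606 0.192]
tool_rot [-0.935  1.363  0.933]
ft_force [ 0.183 -0.265 -0.109]
torque [-0.038 -0.002  0.016]
grip_width 1.0
top 47.43179473760266 321.94611053688016 239.34467195013514 [[-0.014, -0.99, 0.138, 0.422], [-1.0, 0.013, -0.012, -0.068], [0.01, -0.138, -0.99, 1.173], [0.0, 0.0, 0.0, 1.0]]
scene 50.07873846161459 318.9981668792621 233.2865723121616 [[-0.752, 0.416, -0.511, 0.979], [0.659, 0.469, -0.588, 0.406], [-0.005, -0.779, -0.627, 0.676], [0.0, 0.0, 0.0, 1.0]]
```

View pics/top0.png

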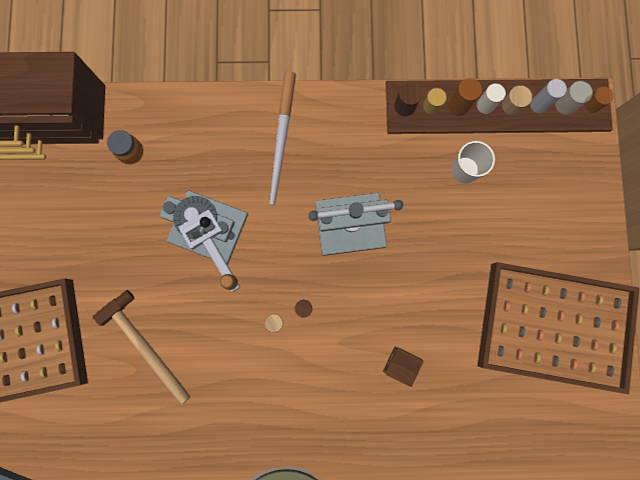

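View pics/scene0.png

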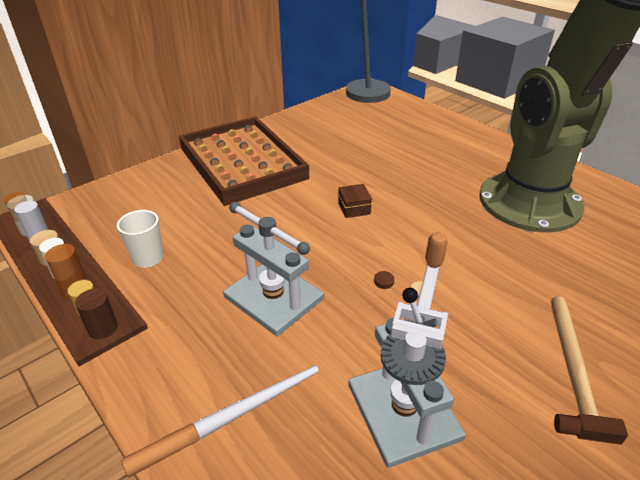

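The top view shows the ratchet press with its wheel near (196,212), black ball near (205,222) and crank knob near (228,282). In the scene view the ball is at (410,295) and the knob near (436,250). Next I'll zoom in and measure.

```bash
cat > h.py <<'E'
import numpy as np, cv2
from bench import ctrl, vision
def ray(n,u,v,c=None):
    c=c or vision.camera_info(n); f=240/np.tan(np.radians(c["fov_y"]/2)); P=np.array(c["pose"])
    d=P[:3,:3]@np.array([(u-c["cx"])/f,(v-c["cy"])/f,1]); return P[:3,3],d/np.linalg.norm(d)
def plane(n,u,v,z,c=None):
    o,d=ray(n,u,v,c); return o+d*(z-o[2])/d[2]
def tri(r):
    A=sum(np.eye(3)-np.outer(d,d) for o,d in r); b=sum((np.eye(3)-np.outer(d,d))@o for o,d in r)
    return np.linalg.solve(A,b)
def proj(n,p,c=None):
    c=c or vision.camera_info(n); f=240/np.tan(np.radians(c["fov_y"]/2)); P=np.array(c["pose"])
    q=P[:3,:3].T@(np.array(p)-P[:3,3]); return f*q[0]/q[2]+c["cx"],f*q[1]/q[2]+c["cy"]
E
python3 - <<'E'
import cv2,numpy as np
a=cv2.imread("pics/top0.png")[180:300,150:250]; b=cv2.imread("pics/scene0.png")[225:375,370:470]
a=cv2.resize(a,None,fx=4,fy=4,interpolation=2); b=cv2.resize(b,None,fx=3.9,fy=3.9,interpolation=2)
o=np.zeros((590,800,3),np.uint8); o[:480,:400]=a; o[:585,400:790]=b[:585,:390]
cv2.imwrite("pics/z0.png",o)
E
```

```text
(no output)
```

View pics/z0.png

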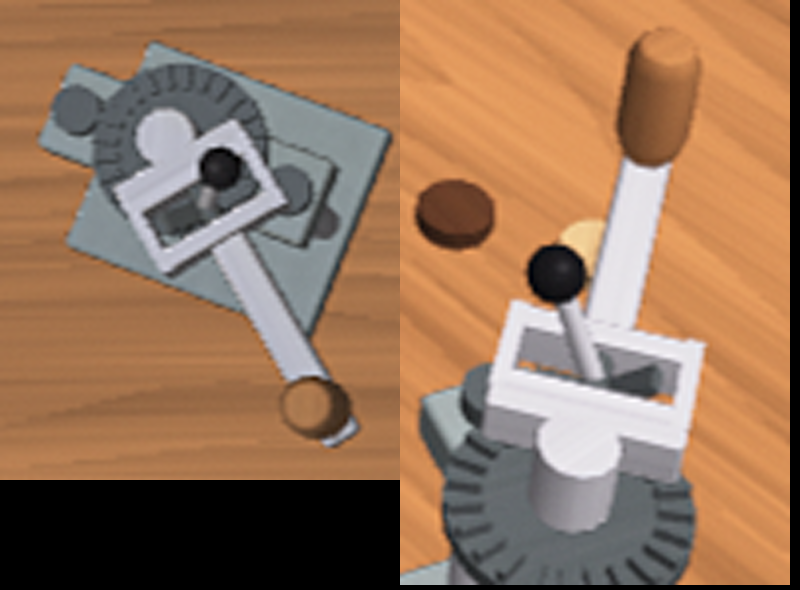

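Run:
```python
from h import *
g=tri([ray("top",227.5,281.2),ray("scene",439.2,236.5)]); b=tri([ray("top",205,222),ray("scene",410,294.7)]); s=tri([ray("top",191.2,214.2),ray("scene",415.6,340.4)])
print("grip top",g,plane("top",227.5,281.2,.215),"ball",b,plane("top",205,222,.2),"screw",s)
x=(g-s)[:2]; print(np.hypot(*x)); x/=np.hypot(*x); y=np.array([-x[1],x[0]])
print("x",x,"y",y,"ang",np.degrees(np.arctan2(x[1],x[0])),"ball in crank", (b-s)[:2]@x,(b-s)[:2]@y)
st=ctrl.get_state(); from scipy.spatial.transform import Rotation as R
print(R.from_rotvec(st["tool_rot"]).as_matrix().round(3))
```

```text
grip top [0.482137   0.08932599 0.21384034] [0.48345783 0.08718908 0.215     ] ball [0.59030732 0.13175208 0.20223728] [0.59155296 0.13108363 0.2       ] screw [0.61263182 0.16611861 0.16150226]
0.15141334981539648
x [-0.86184485 -0.50717202] y [ 0.50717202 -0.86184485] ang -149.5243579438827 ball in crank 0.03667000233537915 0.018296253923334487
[[-0.001 -0.933  0.36 ]
 [-0.002  0.36   0.933]
 [-1.    -0.    -0.002]]
```

Request:
servo_tool --commands '[[[0,0,0,-60,0,0,0],[-12,0,0,-107,-50,-32,0],[-22,0,0,-107,-102,-65,0],[-32,0,0,-107,-154,-98,0],[-42,0,0,-107,-206,-131,0]]]' --newtons 20

```text
time: 0.72
position: [0.3708, 0.4212, 0.2997]
tool_rot: [-1.469, 1.018, 1.468]
ft_force: [0.7, 1.3, 0.3]
grip_width: 0.52
```

```bash
cat >> h.py <<'E'
from scipy.spatial.transform import Rotation as R
def to(p,jaw,s=None):
    s=s or ctrl.get_state(); T=R.from_rotvec(s["tool_rot"]); z=np.array([np.cos(np.radians(jaw)),np.sin(np.radians(jaw)),0]); x=np.array([0,0,-1.])
    G=R.from_matrix(np.column_stack([x,np.cross(z,x),z]))
    print("t",s["time"],"pos",np.round(s["position"],4),"F",np.round(s["ft_force"],1),"w",round(float(s["grip_width"]),3),"q7",round(float(s["joint_positions"][6]),2))
    print("turn",np.round(np.degrees((T.inv()*G).as_rotvec()),1),"shift",np.round(1000*T.inv().apply(np.array(p)-s["position"]),1))
S=np.array([.613,.166]); X=np.array([-.862,-.507]); Y=np.array([.507,-.862])
def crank(x,y,z): return np.append(S+x*X+y*Y,z)
E
python3 -c "
from h import *
to(crank(.036,.065,.30),120.5)"
```

```text
t 0.725 pos [0.3708 0.4212 0.2997] F [0.7 1.3 0.3] w 0.52 q7 1.03
turn [-9.9 -0.   0. ] shift [-2.000e-01 -1.129e+02 -3.943e+02]
```

Request:
servo_tool --commands '[[[-4,0,0,0,-16,-57,0],[-7,0,0,0,-32,-114,0],[-9.9,0,0,0,-49,-171,0],[-9.9,0,0,0,-65,-228,0],[-9.9,0,0,0,-81,-284,0]]]'

```text
time: 1.35
position: [0.5447, 0.1828, 0.2996]
tool_rot: [-1.585, 0.913, 1.585]
ft_force: [1.1, 0.6, 0.4]
grip_width: 0.022
```

```bash
python3 -c "
from h import *
to(crank(.036,.065,.192),120.5)"
```

```text
t 1.35 pos [0.5447 0.1828 0.2996] F [1.1 0.6 0.4] w 0.022 q7 1.75
turn [-0.4  0.  -0. ] shift [ 107.6  -15.  -114. ]
```

Request:
servo_tool --commands '[[[0,0,0,0,-8,-60,0],[-0.4,0,0,0,-15,-114,0],[-0.4,0,0,50,-15,-114,0],[-0.4,0,0,108,-15,-114,0],[-0.4,0,0,108,-15,-114,0]]]'

```text
time: 1.98
position: [0.6102, 0.093, 0.1864]
tool_rot: [-1.584, 0.916, 1.6]
ft_force: [-0.7, -0.3, 0.5]
grip_width: 0.002
```

Run:
```python
from h import *
to(crank(.036,.065,.192),120.5)
import cv2
c=vision.camera_info("wrist")
a=vision.get_image("wrist")[:,:,::-1]; b=vision.get_image("scene")[:,:,::-1][200:400,340:500]; t=vision.get_image("top")[:,:,::-1][170:300,150:290]
o=np.zeros((600,800,3),np.uint8); o[:360,:480]=cv2.resize(a,(480,360)); o[:400,480:800]=cv2.resize(b,(320,400)); o[360:600,:258]=cv2.resize(t,(258,240)); cv2.imwrite("pics/z1.png",o)
```

```text
t 1.975 pos [0.6102 0.093  0.1864] F [-0.7 -0.3  0.5] w 0.002 q7 1.97
turn [ 0.   0.2 -0.6] shift [-5.7 -3.3 -3.5]
```

View pics/z1.png

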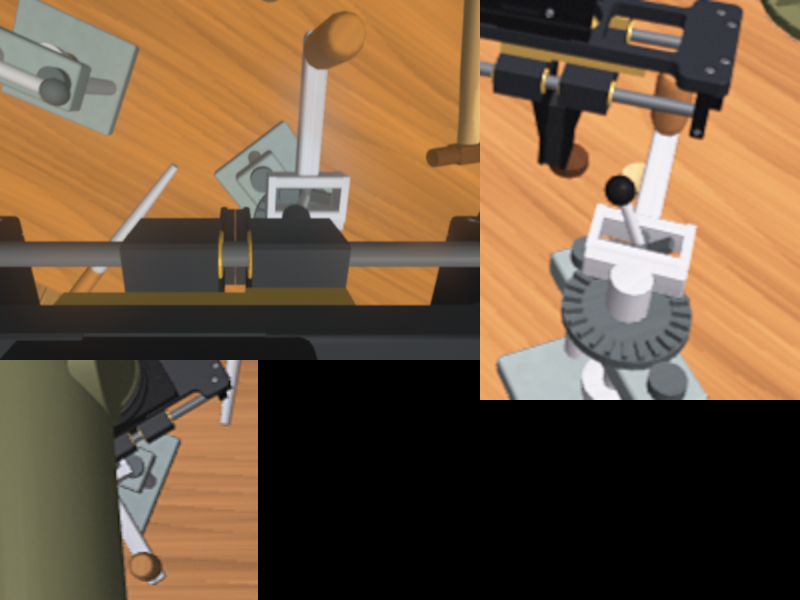

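In the wrist/scene/top composite, the shut fingertips (scene pane, about (555,160)) are on the anticlockwise side of the ball at (620,190), and nothing is touching. Now I'll push the ball over.

Request:
servo_tool --commands '[[[0,0,0,-4,0,10,0],[0,0,0,-4,0,20,0],[0,0,0,-4,0,30,0],[0,0,0,-4,0,40,0],[0,0,0,-4,0,46,0]]]'

```text
time: 2.75
position: [0.5903, 0.1342, 0.1958]
tool_rot: [-1.59, 0.907, 1.591]
ft_force: [-0.0, 0.1, -0.4]
grip_width: 0.006
```

Request:
servo_tool --commands '[[[0,0,0,0,0,0,0],[0,0,0,0,0,0,0]]]'

```text
time: 3.0
position: [0.591, 0.1326, 0.1958]
tool_rot: [-1.59, 0.909, 1.589]
ft_force: [0.3, 0.4, 0.1]
grip_width: 0.01
```

Run:
```python
from h import *
to(crank(.036,.020,.192),120.5)
b=vision.get_image("scene")[:,:,::-1][180:400,340:500]
cv2.imwrite("pics/z2.png",cv2.resize(b,None,fx=2.7,fy=2.7))
```

```text
t 3.0 pos [0.591  0.1326 0.1958] F [0.3 0.4 0.1] w 0.01 q7 1.89
turn [-0. -0. -0.] shift [ 3.8  0.1 -2.4]
```

View pics/z2.png

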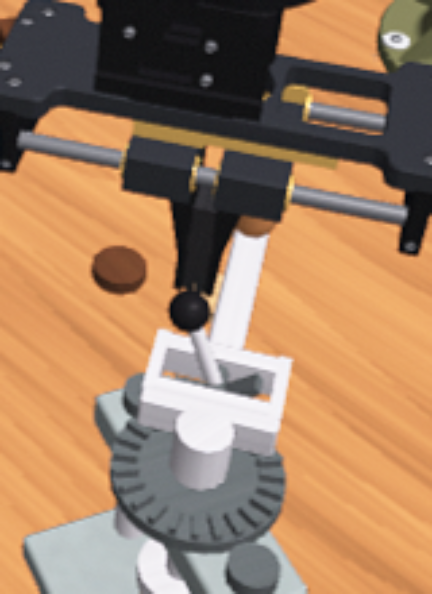

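Run:
```python
from h import *
s=ctrl.get_state()
print(proj("scene",s["position"]),s["position"])
for z in(.19,.2,.21): print(proj("scene",crank(.036,.018,z)), proj("scene",crank(.06,.018,z)))
```

```text
(np.float64(408.455043328099), np.float64(298.7419726981942)) [0.59105916 0.13256793 0.19581059]
(np.float64(407.7724576326658), np.float64(301.7575235019682)) (np.float64(411.15505569323614), np.float64(289.183454097706))
(np.float64(408.57694374568877), np.float64(296.3238569583342)) (np.float64(411.96983917181166), np.float64(283.7756318610526))
(np.float64(409.39692162643723), np.float64(290.7855557931341)) (np.float64(412.79989705554135), np.float64(278.2664314423218))
```

Run:
```python
from h import *
print(proj("scene",[.6102,.093,.1864]))
s=ctrl.get_state(); print(s["position"], [proj("wrist",s["position"]),proj("wrist",[.5903,.1318,.2022])])
b=vision.get_image("scene")[:,:,::-1][255:345,365:455]; w=vision.get_image("wrist")[:,:,::-1]
o=np.zeros((600,800,3),np.uint8); o[:400,:400]=cv2.resize(b,(400,400),interpolation=2); o[:300,400:]=cv2.resize(w,(400,300));o[400:,:]=0
o[300:,400:]=cv2.resize(w[200:425,200:500],(400,300)); cv2.imwrite("pics/z3.png",o)
```

```text
(np.float64(375.3366425041176), np.float64(294.40689119584295))
[0.59105916 0.13256793 0.19581059] [(np.float64(311.3135742696363), np.float64(273.5793059521275)), (np.float64(310.7559245222861), np.float64(276.1786200044237))]
```

View pics/z3.png

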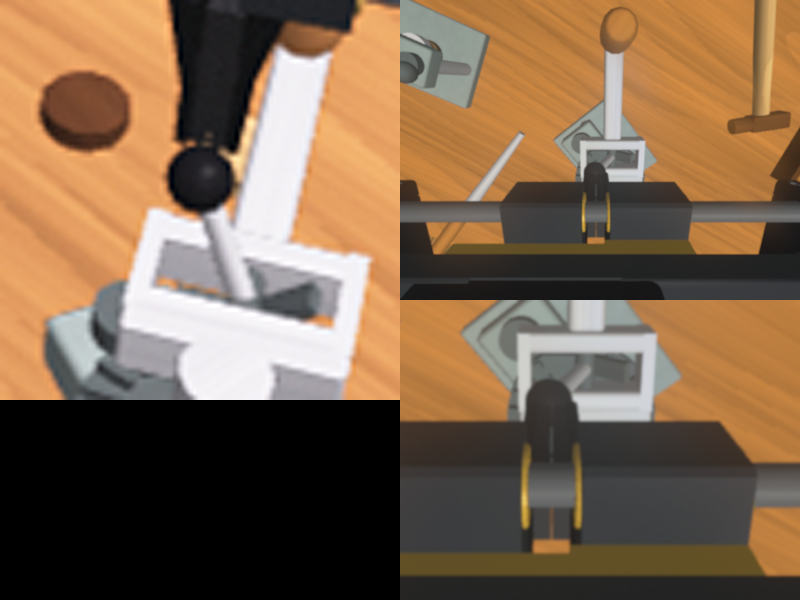

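Run:
```python
from h import *
s=ctrl.get_state(); c=vision.camera_info("wrist"); print(np.round(c["pose"],3))
p=tri([ray("scene",411.5,288),ray("wrist",312,275)]); print(p,s["position"])
q=p-s["position"]; print("crank offs",q[:2]@X,q[:2]@Y,q[2])
for o in([0,0,.022],[*(0.024*X),0]): print(proj("wrist",s["position"]+np.array(o)),proj("scene",s["position"]+np.array(o)))
```

```text
[[-0.507  0.827  0.243  0.524]
 [ 0.862  0.487  0.144  0.094]
 [ 0.001  0.282 -0.959  0.388]
 [ 0.     0.     0.     1.   ]]
[0.58610571 0.13073273 0.21066829] [0.59101933 0.1326511  0.19581234]
crank offs 0.005208156453729741 -0.00083757342716489 0.014855956481522326
(np.float64(311.20045160345194), np.float64(289.77853832486693)) (np.float64(410.34214120727614), np.float64(286.53278882209645))
(np.float64(311.33843769586986), np.float64(232.82586102850124)) (np.float64(411.90718882249257), np.float64(286.1941107339785))
```

The wrist and scene rays put the visible fingertip about 15–20 mm above the reported TCP. The fingers passed just over the ball at scene (410,295) without touching it, and it has not moved. I'll lift, back off and come in lower.

Request:
servo_tool --commands '[[[0,0,0,-15,0,0,0],[0,0,0,-15,0,-25,0],[0,0,0,-15,0,-47,0],[0,0,0,5,0,-47,0],[0,0,0,17,0,-47,0]]]'

```text
time: 3.78
position: [0.6149, 0.0925, 0.1789]
tool_rot: [-1.59, 0.908, 1.589]
ft_force: [0.2, 0.2, 0.4]
grip_width: 0.005
```

Request:
servo_tool --commands '[[[0,0,0,0,0,0,0],[0,0,0,0,0,10,0],[0,0,0,0,0,18,0],[0,0,0,0,0,24,0],[0,0,0,0,0,30,0]]]'

```text
time: 4.4
position: [0.5993, 0.1191, 0.1792]
tool_rot: [-1.59, 0.907, 1.59]
ft_force: [-0.2, -0.3, 0.6]
grip_width: -0.0
```

Request:
servo_tool --commands '[[[0,0,0,0,0,5,0],[0,0,0,0,0,10,0],[0,0,0,0,0,15,0],[0,0,0,0,0,15,0]]]'

```text
time: 4.9
position: [0.5933, 0.1302, 0.1821]
tool_rot: [-1.592, 0.907, 1.585]
ft_force: [-1.0, -3.1, 11.4]
grip_width: 0.004
```

Run:
```python
from h import *
to(crank(.036,.020,.179),120.5)
b=vision.get_image("scene")[:,:,::-1][255:345,365:455]; 
cv2.imwrite("pics/z4.png",cv2.resize(b,(400,400),interpolation=2))
```

```text
t 4.9 pos [0.5933 0.1302 0.1821] F [-1.  -3.1 11.4] w 0.004 q7 1.89
turn [-0.  -0.2  0.2] shift [3.1 0.9 0.9]
```

View pics/z4.png

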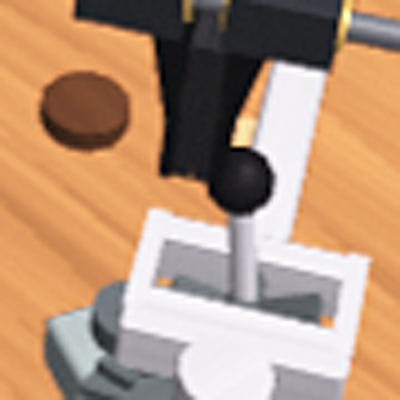

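The lever now stands almost upright, with the ball at (240,180) in the crop and the fingertip against its upper left side. I'll keep pushing.

Request:
servo_tool --commands '[[[0,0,0,0,0,5,0],[0,0,0,0,0,9,0],[0,0,0,0,0,13,0],[0,0,0,0,0,13,0]]]'

```text
time: 5.45
position: [0.5859, 0.1432, 0.183]
tool_rot: [-1.591, 0.904, 1.587]
ft_force: [-4.1, -1.2, 16.5]
grip_width: 0.009
```

Run:
```python
from h import *
to(crank(.036,.010,.179),120.5)
b=vision.get_image("scene")[:,:,::-1][255:345,365:455]; 
cv2.imwrite("pics/z5.png",cv2.resize(b,(400,400),interpolation=2))
```

```text
t 5.45 pos [0.5859 0.1432 0.183 ] F [-4.1 -1.2 16.5] w 0.009 q7 1.87
turn [0.  0.  0.2] shift [ 4.   1.1 -4.1]
```

View pics/z5.png

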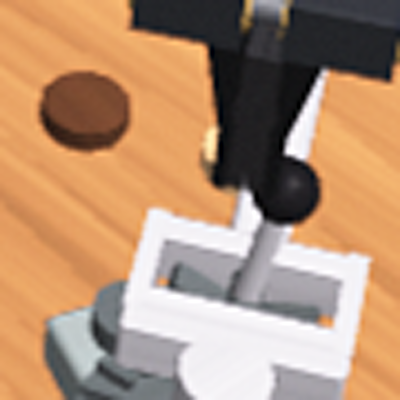

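The lever is past upright and leaning clockwise, with the ball at (287,190) in the crop. I'll lift clear, open the fingers and check both views.

Request:
servo_tool --commands '[[[0,0,0,-25,0,0,0],[0,0,0,-80,0,0,0],[0,0,0,-120,-40,0,60],[0,0,0,-120,-100,0,60],[0,0,0,-120,-160,0,60]]]'

```text
time: 6.12
position: [0.7245, 0.2253, 0.3004]
tool_rot: [-1.591, 0.905, 1.588]
ft_force: [1.0, -0.1, 1.0]
grip_width: 0.262
```

Run:
```python
from h import *
s=ctrl.get_state(); print(s["position"])
b=vision.get_image("scene")[:,:,::-1][180:380,340:500]; t=vision.get_image("top")[:,:,::-1][170:300,150:290]
o=np.zeros((600,800,3),np.uint8); o[:500,:400]=cv2.resize(b,(400,500),interpolation=2); o[:371,400:]=cv2.resize(t,(400,371),interpolation=2); cv2.imwrite("pics/z6.png",o)
```

```text
[0.72446269 0.22530148 0.30038062]
```

View pics/z6.png

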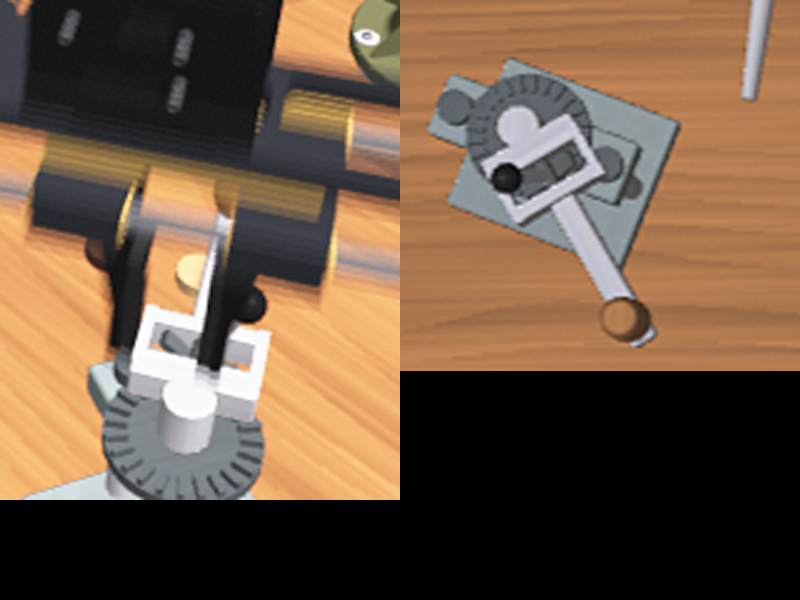

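The lever rests on the tightening side: the ball is at (507,178) in the top pane, on the clockwise side of the head. The crank knob at (624,318) is practically unmoved. Next is the knob.

```bash
python3 -c "
from h import *
print(plane('top',228.4,281.3,.215))
to([.483,.0885,.168],120.5)"
```

```text
[0.48326143 0.08561689 0.215     ]
t 6.225 pos [0.7256 0.2289 0.2889] F [-0.8  0.4 -3.6] w 0.347 q7 1.84
turn [ 0.3  0.1 -0.5] shift [123.4 279.2   3.2]
```

Request:
servo_tool --commands '[[[0,0,0,0,56,1,60],[0,0,0,0,112,1,60],[0,0,0,0,168,2,60],[0,0,0,0,224,3,60],[0,0,0,0,276,3,60]]]'

```text
time: 6.85
position: [0.4816, 0.0852, 0.299]
tool_rot: [-1.59, 0.907, 1.59]
ft_force: [0.2, -0.1, 0.7]
grip_width: 0.684
```

Request:
servo_tool --commands '[[[0,0,0,0,0,0,60],[0,0,0,0,0,0,60]]]'

```text
time: 7.1
position: [0.4839, 0.0867, 0.2994]
tool_rot: [-1.59, 0.906, 1.589]
ft_force: [0.0, -0.1, 0.5]
grip_width: 0.688
```

```bash
python3 -c "
from h import *
to([.483,.0875,.168],120.5)"
```

```text
t 7.1 pos [0.4839 0.0867 0.2994] F [ 0.  -0.1  0.5] w 0.688 q7 1.86
turn [0.  0.  0.1] shift [131.4   0.7   1.1]
```

Request:
servo_tool --commands '[[[0,0,0,50,0,0,60],[0,0,0,100,0,1,60],[0,0,0,120,0,1,60],[0,0,0,131,0,1,36],[0,0,0,131,0,1,36]]]' --newtons 10

```text
time: 7.72
position: [0.4836, 0.0875, 0.1674]
tool_rot: [-1.59, 0.909, 1.591]
ft_force: [-0.3, 0.7, -0.3]
grip_width: 0.54
```

Request:
servo_tool --commands '[[[0,0,0,0,0,0,36],[0,0,0,0,0,0,36]]]'

```text
time: 7.98
position: [0.4841, 0.0874, 0.1689]
tool_rot: [-1.591, 0.907, 1.588]
ft_force: [-0.1, -0.3, 0.2]
grip_width: 0.428
```

Run:
```python
from h import *
to([.483,.0875,.168],120.5)
w=vision.get_image("wrist")[:,:,::-1][100:400,120:520]; b=vision.get_image("scene")[:,:,::-1][160:360,340:500]
o=np.zeros((500,800,3),np.uint8); o[:300,:400]=w; o[:500,400:]=cv2.resize(b,(400,500),interpolation=2); cv2.imwrite("pics/z7.png",o)
```

```text
t 7.975 pos [0.4841 0.0874 0.1689] F [-0.1 -0.3  0.2] w 0.428 q7 1.87
turn [ 0.  -0.   0.1] shift [0.9 0.9 0.7]
```

View pics/z7.png

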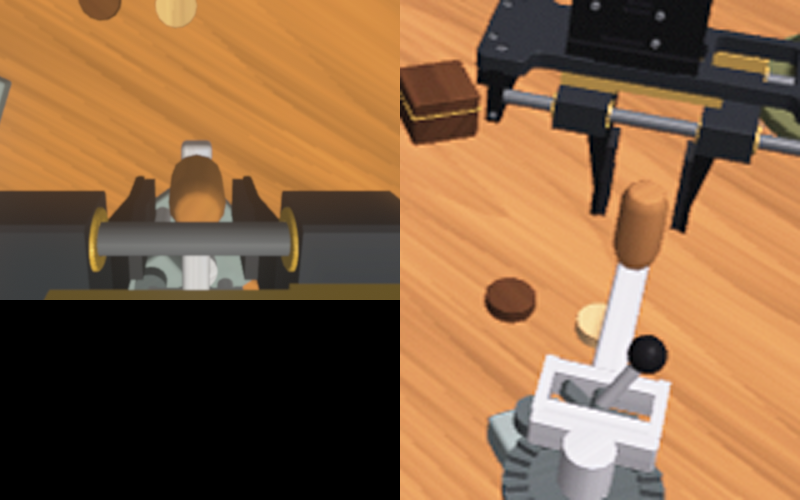

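The knob (wrist pane (195,190), scene pane (640,225)) sits centred between the open fingers, and the ball at (647,355) is still on the clockwise side. I'll go 10 mm lower, then swing with the knob loosely caged.

Request:
servo_tool --commands '[[[0,0,0,10,0,0,34],[0,0,0,10,0,0,34]]]'

```text
time: 8.32
position: [0.4825, 0.0869, 0.1568]
tool_rot: [-1.589, 0.91, 1.591]
ft_force: [-0.3, 0.3, 0.4]
grip_width: 0.4
```

Request:
servo_tool --commands '[[[6,0,0,0,-0.8,15.7,34],[12,0,0,0,-3.3,31.2,34],[18,0,0,0,-7.3,46.4,34],[24,0,0,0,-13,61,34],[30,0,0,0,-20.1,75,34]]]'

```text
time: 8.95
position: [0.4618, 0.1602, 0.1574]
tool_rot: [-1.214, 1.211, 1.212]
ft_force: [-1.0, -4.6, 0.7]
grip_width: 0.393
```

Run:
```python
from h import *
a=np.radians(-149.5-30); to(np.append(S+.15*np.array([np.cos(a),np.sin(a)]),.159),90.5)
cv2.imwrite("pics/s8.png",vision.get_image("scene")[:,:,::-1])
```

```text
t 8.95 pos [0.4618 0.1602 0.1574] F [-1.  -4.6  0.7] w 0.393 q7 1.18
turn [-0.2 -0.2 -0.1] shift [-1.6 -1.3  4.5]
```

Force is about 5 N against the motion, as expected, so I'll continue.

Request:
servo_tool --commands '[[[6,0,0,0,-0.8,15.7,34],[12,0,0,0,-3.3,31.2,34],[18,0,0,0,-7.3,46.4,34],[24,0,0,0,-13,61,34],[30,0,0,0,-20.1,75,34]]]'

```text
time: 9.62
position: [0.4802, 0.2363, 0.1572]
tool_rot: [-0.821, 1.415, 0.822]
ft_force: [-3.4, -2.1, 1.8]
grip_width: 0.392
```

Run:
```python
from h import *
a=np.radians(-149.5-71); to(np.append(S+.15*np.array([np.cos(a),np.sin(a)]),.159),49.5)
```

```text
t 9.625 pos [0.4802 0.2363 0.1572] F [-3.4 -2.1  1.8] w 0.392 q7 0.56
turn [10.9 -0.2 -0.1] shift [-1.9 -2.9 32.8]
```

Request:
servo_tool --commands '[[[4,0,0,0,-0.4,10.5,34],[8,0,0,0,-1.5,20.9,34],[12,0,0,0,-3.3,31.2,34],[12,0,0,0,-3.3,31.2,34],[12,0,0,0,-3.3,31.2,34]]]'

```text
time: 10.25
position: [0.5001, 0.2623, 0.1576]
tool_rot: [-0.663, 1.467, 0.663]
ft_force: [0.0, -0.9, -0.6]
grip_width: 0.392
```

Run:
```python
from h import *
a=np.radians(-149.5-71); to(np.append(S+.15*np.array([np.cos(a),np.sin(a)]),.159),49.5)
p=ctrl.get_state()["position"]; print(np.degrees(np.arctan2(*(p[:2]-S)[::-1])))
```

```text
t 10.25 pos [0.5001 0.2623 0.1576] F [ 0.  -0.9 -0.6] w 0.392 q7 0.34
turn [-0.9 -0.   0. ] shift [-1.4  1.6  0.1]
139.54105612708972
```

Request:
servo_tool --commands '[[[0,0,0,0,0,0,60],[0,0,0,0,0,0,60],[0,0,0,-50,0,0,60],[0,0,0,-110,0,0,60],[0,0,0,-140,0,0,60]]]'

```text
time: 10.88
position: [0.5014, 0.2631, 0.302]
tool_rot: [-0.66, 1.462, 0.662]
ft_force: [0.4, 0.6, -0.5]
grip_width: 0.688
```

Request:
servo_tool --commands '[[[0,0,0,0,0,60,60],[0,0,0,0,0,120,60],[0,0,0,0,0,180,60],[0,0,0,0,0,200,60],[0,0,0,0,0,200,60]]]'

```text
time: 11.5
position: [0.633, 0.4136, 0.2957]
tool_rot: [-0.663, 1.469, 0.662]
ft_force: [0.6, 0.1, 0.5]
grip_width: 0.694
```

Run:
```python
from h import *
s=ctrl.get_state(); print(s["position"],s["ft_force"])
b=vision.get_image("scene")[:,:,::-1][180:380,340:500]; t=vision.get_image("top")[:,:,::-1]; cv2.imwrite("pics/t9.png",t)
t=t[170:300,130:270]
o=np.zeros((600,800,3),np.uint8); o[:500,:400]=cv2.resize(b,(400,500),interpolation=2); o[:371,400:]=cv2.resize(t,(400,371),interpolation=2); cv2.imwrite("pics/z9.png",o)
```

```text
[0.63295378 0.41356259 0.29569358] [0.64338117 0.13721821 0.49370136]
```

View pics/z9.png

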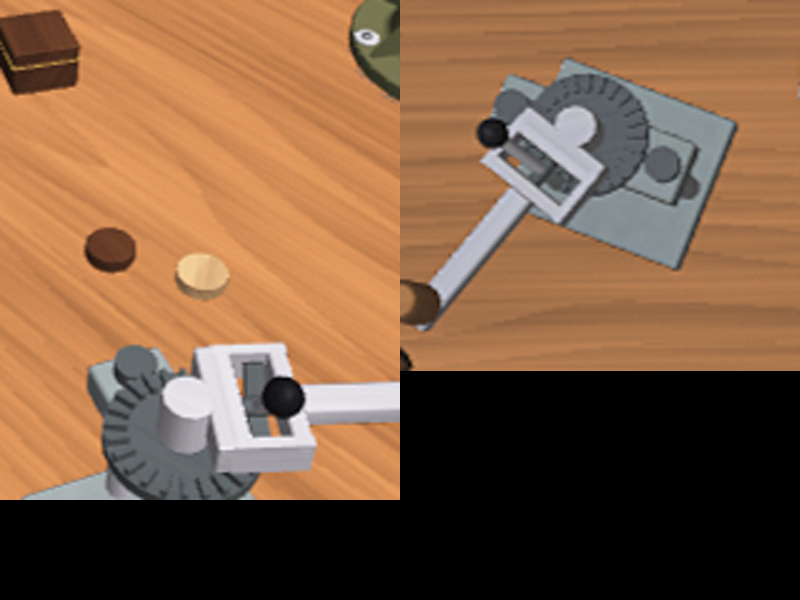

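The lever is still on the tightening side: the ball is at (492,133) in the top pane and (283,398) in the scene pane. The crank has swung about 67–70°. As a check on the wheel itself, I'll compare its tooth phase before and after.

Run:
```python
from h import *
def ring(f,n,z,r,th):
    im=cv2.cvtColor(cv2.imread(f),cv2.COLOR_BGR2GRAY)
    uv=np.array([proj(n,[S[0]+r*np.cos(t),S[1]+r*np.sin(t),z]) for t in th],np.float32)
    return cv2.remap(im,uv[:,0].reshape(1,-1),uv[:,1].reshape(1,-1),cv2.INTER_CUBIC)[0].astype(float)
def ph(v,th):
    v=v-np.polyval(np.polyfit(th,v,4),th); c=(v*np.exp(-24j*th)).mean(); return c, np.abs(c)/v.std()
for n,a,b,lo,hi in(("top","top0","t9",-75,45),("scene","scene0","s8",0,110)):
  th=np.radians(np.arange(lo,hi,.5))
  for z in(.13,.14,.15):
    for r in(.036,.04,.044):
      A,qa=ph(ring(f"pics/{a}.png",n,z,r,th),th); B,qb=ph(ring(f"pics/{b}.png",n,z,r,th),th)
      print(n,z,r,"q",round(qa,2),round(qb,2),"shift cw mod15:",round(np.degrees(np.angle(B/A))/24%15,1))
```

```text
top 0.13 0.036 q 0.49 0.49 shift cw mod15: 11.6
top 0.13 0.04 q 0.49 0.44 shift cw mod15: 11.5
top 0.13 0.044 q 0.16 0.14 shift cw mod15: 13.0
top 0.14 0.036 q 0.59 0.49 shift cw mod15: 11.8
top 0.14 0.04 q 0.5 0.52 shift cw mod15: 12.6
top 0.14 0.044 q 0.06 0.08 shift cw mod15: 0.2Traceback (most recent call last):
  File "<stdin>", line 12, in <module>
  File "<stdin>", line 4, in ring
  File "h.py", line 12, in proj
    c=c or vision.camera_info(n); f=240/np.tan(np.radians(c["fov_y"]/2)); P=np.array(c["pose"])
           ~~~~~~~~~~~~~~~~~~^^^
ValueError: time passes only in moves, steps and waits
```

The wheel phase has shifted about 12° modulo 15°. With about 70° of crank swing and at most 17° lost, that fits a screw turn of 57° (0.99 rad), above the 45° needed.

```bash
python3 -c "
from bench import close_job
print(close_job())"
```

```text
the job is handed in; nothing more can be done
None
```

I flipped the reversing lever to the tightening side, then swung the crank about 70° clockwise with the fingers loosely around its knob. I then opened the fingers, backed away and handed the job in at about 11.6 s.

**Lever:** the last pictures from the top and scene cameras show the ball on the clockwise (tightening) side.

**Crank swing:** the tool pose gives about 70° and the picture about 67°. Allowing for the most free play possible (0.3 rad), the screw turned at least about 50°; it needed 45°.

**Screw turn:** the wheel's teeth shifted about 12° modulo 15°, which fits a turn of about 57° (1.0 rad). This came from the top view only, with a modest signal. The same check from the scene view did not run because the script stopped with an error.

**Forces:** the highest reading at the end of a move was about 17 N, while pushing the lever. It was about 5 N while swinging the crank.

**What disagreed:** the shut fingertips sat about 15–20 mm higher in the pictures than the reported tool position. Because of that, my first push passed over the ball without touching it; the second, lower push flipped it.

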